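Release the dividing plate and hold the blank at the third click

TASK

Use the green screw key to turn the brass slotted lock screw on the jig anticlockwise to its stop, without touching the screw with the fingers, and stand the key back in its holder. Then turn the red knob anticlockwise, counting three clicks, so that the wooden blank shows its next face to the fence; do not go past the third stop, and leave the other things on the bench alone. Finish while still gripping the knob, holding it at the third stop.

Things in the scene. Friction and masses are not known exactly. Their poses are not given: they have to be found in the camera images.
- index_plate (a joint): Angle of the round brass dividing plate that carries the red knob, rad, positive anticlockwise from above. Starts in a notch, at about 0. A sprung roller clicks into a notch every 20 deg (0.349 rad) and keeps the plate there; the third stop is at 1.047, and the plate can be turned past it. Leaving a notch takes about 0.1 N m. A pawl blocks the plate until the lock screw is released.
- knob_bar (a point): Red bar knob over the plate, white line on the +x half of its top: 56 long (x) x 20 thick (y) x 36 tall. Origin on the turning axis, 14 mm below the bar's top, 76 above the table. Grip it across its 20 mm. The six-sided pale wood blank under it (64 across flats) tops out 44 mm above the table; the plate under that (100 across) has a ring of steel pins to 36 mm.
- lock_screw (a joint): Angle of the captive lock screw, rad, positive anticlockwise seen from above. Starts near 0 (locked), hard stop at 1.2 (released). Friction about 0.1 N m; it stays where it is left and does not rise. A dark steel pawl 78 mm long swings with it just above the jig's base.
- screw_head (a point): Brass slotted head of the lock screw, 36 across, on the jig 94 mm from the knob axis. Origin on its vertical axis at the top face (53 mm above the table). A straight slot runs right across the head along its x: 7 wide, 10 deep, open at both ends. Turns with the lock screw.
- key: Screw key standing upright in its holder, 0.16 kg. Origin at the middle of the blade's bottom edge, z up the key. Blade 28 wide (x) x 3.5 thick (y), up to 16 above the origin; round shank 12 thick; flange 48 (x) x 34 (y) from 48 to 54 above the origin; green handle 36 (x) x 22 (y) from 54 to 110 above the origin, gripped across its 22 mm.
- holder: Fixed dark wooden key holder: foot 100 x 85, hollow post 52 (x) x 34 (y), 58 tall, open at the top, inside 40 x 22. Origin at the table under its middle. The key hangs in it by its flange, which rests on the post's rim; the key's origin is then 10 mm above the holder's. The key's x lies along the holder's x, either way round.
- jig: Fixed indexing jig: aluminium base 200 x 210 x 20, origin at the table under the knob axis. In its frame the screw axis is at x +70, y -62; a dark wood fence 150 long and 54 tall (above the table) stands at x -68; a blue housing for the sprung roller, 43 tall, at y +82.
- wedge_a: Bystander: triangular pale wood wedge, 22 thick, about 57 a side (mm); origin at the centre of its underside. Not part of the job.
- wedge_b: Bystander: triangular pale wood wedge like wedge_a (mm); origin at the centre of its underside. Not part of the job.
- wedge_c: Bystander: triangular pale wood wedge like wedge_a (mm); origin at the centre of its underside. Not part of the job.
- oak_block: Bystander: brown wooden block 90 x 45 x 30 (mm); origin at the centre of its underside. Not part of the job.
- sand_block: Bystander: blue sanding block with cork sole 100 x 60 x 34 (mm); origin at the centre of its underside. Not part of the job.
- glue: Bystander: white glue bottle with orange cap, 56 across, 150 tall (mm); origin at the centre of its underside. Not part of the job.
- tape_roll: Bystander: yellow roll of tape, 90 across, 25 tall (mm); origin at the centre of its underside. Not part of the job.
- marker: Bystander: black marker, 14 thick, 130 long, lying (mm); origin at the centre of its underside. Not part of the job.
There are look-alikes about, which are no part of the job. There is more than one size of the key; the job needs the smallest.

How it is judged:
On the way, in this order (a step that is already met when the one before it is completed fails the run):
1. the lock screw is turned anticlockwise to its stop with the key, the knob still at its first notch (value of joint lock_screw above 1.05 rad and value of joint index_plate below 0.15 rad and horizontal distance between key and screw_head below 0.012 m), for 0.1 s.
2. the key stands in its holder again, let go (horizontal distance between key and holder below 0.012 m and z of key in the frame of holder between 0.006 and 0.016 m and angle between key's own z axis and vertical below 0.12 rad and contact force between the fingers and key below 0.2 N), for 0.2 s.
3. the knob is held at the third stop (value of joint index_plate between 0.95 and 1.14 rad and contact force between the fingers and index_plate above 2 N and horizontal distance between the grasp point and knob_bar below 0.02 m), for 0.3 s.
At the end, for the whole second after the job is handed in: Fingers grip the red knob (over 2 N, within 20 mm of its axis), plate at rest at the third stop (0.95 to 1.14 rad); lock screw released (over 1.05 rad); key hanging upright in its holder by its flange (within 12 mm of the middle, 4 to 6 mm of seated height), untouched (all of step 2 and all of step 3 and velocity of joint index_plate between -0.1 and 0.1 rad/s and value of joint lock_screw above 1.05 rad); the arm keeps its last pose, push and grip.
It fails at once if the knob is turned past the third stop (value of joint index_plate above 1.25 rad).
It fails at once if the fingers touch the screw (over 1 N) (contact force between the fingers and lock_screw above 1 N).
It fails at once if a bystander is disturbed (moved over 30 mm) (distance of any of wedge_a, wedge_b, wedge_c, oak_block, sand_block, glue, tape_roll, marker from where it was at the start of the episode above 0.03 m).
It also fails if it takes over 64 s, if anything falls off the work surface, if the arm or the gripper's body presses on something with over 40 N, if the wrist force passes 120 N, or if a joint passes its speed limit or range.

ROBOT

A 7-joint arm with a two-finger parallel gripper is mounted at the origin on the work surface. World frame = base frame: x ahead of the robot, y to its left, z up, the work surface at z = 0. Lengths are in m, angles in rad, forces in N, time in s.
With the tool pointing down it reaches from about 0.4 to 0.85 m from the base axis. Payload 4.5 kg.
Tool frame: the origin (TCP) lies midway between the tips of the shut fingers; the grasp point (between the pads) lies 19 mm behind it; y points along the fingers, z is the direction in which the jaws open and shut, and the axes are right-handed (so a half turn about y gives the same grasp; the last joint's range is limited). The gripper opens to 88 mm and grips with 3 to 60 N. Pads are 18 mm wide; open, the fingers measure 123 mm over their backs; the gripper's body (75 mm by 187 mm) begins 45 mm behind the grasp point.
Start: joints at [-1.181, 0.689, -0.195, 1.565, 0.157, 0.902, -0.215], TCP at [0.218, 0.586, 0.239] pointing down, gripper open.
Joint ranges: [-3.01, 3.01], [-0.46, 2.08], [-1.47, 1.51], [0.13, 2.56], [-1, 4.14], [0.04, 2.09], [-2.66, 2.66]. Speed limits (rad/s): [2.57, 2.57, 3.14, 3.14, 3.14, 3.14, 3.14].

INTERFACE

Orientations are given as a unit quaternion [x, y, z, w].
In Python, from plant import r, snapshot, get_calibration, job, boxes_of gives the robot as it stands. The module is installed in compiled form; this text tells all that it offers.
- The arm moves only by the shell command python3 -m handwheel 'ROWS' [OPENING] [FORCE]. ROWS is JSON, a list that holds one entry, the list of rows, each a list of 6 numbers: the shift along the tool's x, y, z as a fraction of full scale, then the turn, a rotation vector about the tool's x, y, z as a fraction of full scale. In form: [[[x, y, z, wx, wy, wz], ...]]. A call has 1 to 12 rows; each row is the pose to reach, as a shift and turn from the pose commanded when the call began, along the tool's axes at that moment, turning the shorter way round; what a row does not reach only later rows make up. Full scale, the value 1, is 100 cm for a shift and 180 degrees for a turn. A row lasts 1/12 s, in which the tool goes at most 41.7 mm and 7.16 degrees, less where a joint would pass 70% of its speed; a pose out of reach is approached as far as the arm can. A call with a number of a shift or a turn outside -1 to 1 is refused whole. A call with a gripper value outside its range is refused whole. OPENING is the opening, from -1 (shut) to 1 (fully open), set as the call begins (- or left out, the last holds). The fingers move at their own pace and stop on an object; FORCE is the grip in N (left out, the last holds). Time passes only in rows, so rows that repeat a pose let the fingers close. It gives the time, the measured TCP pose, the force and the opening at its end, in the units of the state.
- r.get_state(): the state, without advancing time (a new reading comes with each control period).
- snapshot(name): name is "scene" or "top"; returns the picture (420x560x3 uint8, red, green, blue); there is no depth.
- get_calibration(name): a dict with "fx", "fy", "cx", "cy" (pixels), "T" (4x4, takes a point from camera to world coordinates). Camera axes: x right, y down, z forward; pixel columns grow to the right and rows downward; lengths in m; the calibration is good to about 2 mm. A picture is of the moment at which its call begins. get_calibration takes no time and is no camera call.
- job.finish_job(): hands the job in, once; it reports no verdict.
Trained networks look in the newest picture that a camera, given by its name, has taken for a name from the list of things; names that differ only in an ending like _2 or _b are one class to them, and where a whole thing is asked for, a point or a joint stands for the part that bears it (a point fixed in the world has none). Each returns a list of dicts, best first, with "confidence" (0 to 1); they miss things now and then, are a little off and sometimes report something else, mostly with a low value. They report only what shows in the picture. A call takes as long as a camera call. They do not tell look-alikes from the thing itself.
- boxes_of(thing, camera): "bbox" ([left, top, right, bottom] in pixels, round what is visible of it).
The state is a dict: "clock": time; "q": joint angles; "qd": joint speeds; "joint_torque": joint torques, N m; "tool_pos": TCP position; "eef_rot": TCP orientation; "contact_force": force on the tool from outside, world axes, zero at the start; "moment": the same for the moment, N m; "opening": opening from 0.0 (shut) to 1.0 (fully open).
Only numpy, scipy, OpenCV 4.12 (cv2) and the standard library are available. Lean on these libraries where they do the work, as an engineer would, in place of code of your own. Each camera call takes 0.05 s, during which the arm holds its last target. There are 200 camera calls.

## Working session

There is one attempt and no reset: what is moved stays moved. The work goes in short steps, Python scripts to look and compute and a shell command to move; the robot and the scene stay as the last step left them, time stands still between calls to the robot, and variables do not carry over. Pictures are saved under pics/ and viewed, about 8 in all and at most 12, crops included, and the job is handed in when it is done.

```bash
mkdir -p pics; python3 - <<'E'
from plant import *
import cv2,json
for n in("scene","top"):
    im=snapshot(n); cv2.imwrite(f"pics/{n}0.png",im[:,:,::-1]); c=get_calibration(n); print(n,{k:(c[k].round(3).tolist() if hasattr(c[k],'round') and k=='T' else c[k]) for k in c})
    for t in("key","holder","screw_head","knob_bar","jig"):
        print(t,[(round(b["confidence"],2),[int(v) for v in b["bbox"]]) for b in boxes_of(t,n)][:5])
print(r.get_state())
E
```

```text
scene {'fx': 457.56868505784695, 'fy': 457.56868505784695, 'cx': 279.02643538335457, 'cy': 212.40726951376504, 'T': [[-0.02, 0.787, -0.617, 1.428], [1.0, 0.016, -0.011, 0.03], [0.001, -0.617, -0.787, 1.129], [0.0, 0.0, 0.0, 1.0]]}
key [(0.78, [208, 177, 221, 198]), (0.76, [196, 138, 218, 168]), (0.65, [248, 154, 271, 194])]
holder [(0.9, [196, 193, 232, 217])]
screw_head [(0.62, [313, 200, 325, 222])]
knob_bar [(0.89, [321, 182, 355, 214]), (0.7, [234, 263, 261, 300]), (0.38, [206, 176, 223, 199]), (0.25, [213, 269, 236, 289])]
jig [(0.85, [305, 179, 373, 238])]
top {'fx': 426.8684190353799, 'fy': 426.8684190353799, 'cx': 284.7324501298217, 'cy': 211.70673550806177, 'T': [[0.014, -0.994, 0.104, 0.46], [-1.0, -0.016, -0.019, 0.041], [0.02, -0.104, -0.994, 1.122], [0.0, 0.0, 0.0, 1.0]]}
key [(0.95, [303, 243, 328, 274]), (0.57, [372, 275, 401, 305])]
holder [(0.69, [342, 214, 388, 258])]
screw_head [(0.55, [234, 193, 246, 229]), (0.4, [302, 111, 330, 149])]
knob_bar []
jig [(0.59, [173, 187, 261, 265])]
{'clock': 0.6, 'q': array([-1.18122123,  0.68909911, -0.19458077,  1.56531399,  0.15728411,
        0.90252863, -0.215073  ]), 'qd': array([-0.00028136,  0.00074635,  0.00097659,  0.00066888,  0.00091084,
       -0.0005193 ,  0.00126972]), 'joint_torque': array([-5.84991412e-04, -5.27248406e+01, -1.26647763e+00, -1.53681850e+01,
       -5.19083650e-02, -5.64986112e-04,  4.69482143e-05]), 'tool_pos': array([0.21768463, 0.58587148, 0.23873903]), 'eef_rot': array([-0.6959388 ,  0.1251133 , -0.12511462,  0.69596133]), 'contact_force': array([ 0.39721222, -0.02147471,  0.53224569]), 'moment': array([ 0.00038367, -0.0172575 ,  0.05899802]), 'opening': 1.0022996061764695}
```

```bash
python3 - <<'E'
import cv2,numpy as np
s=cv2.imread("pics/scene0.png");t=cv2.imread("pics/top0.png")
a=cv2.resize(s[120:320,160:400],None,fx=3.3,fy=3,interpolation=3)
cv2.imwrite("pics/sc.png",cv2.resize(s[120:320,160:400],(720,600),interpolation=3))
cv2.imwrite("pics/tc.png",cv2.resize(t[100:320,160:430],(736,600),interpolation=3))
E
```

```text
(no output)
```

View pics/sc.png

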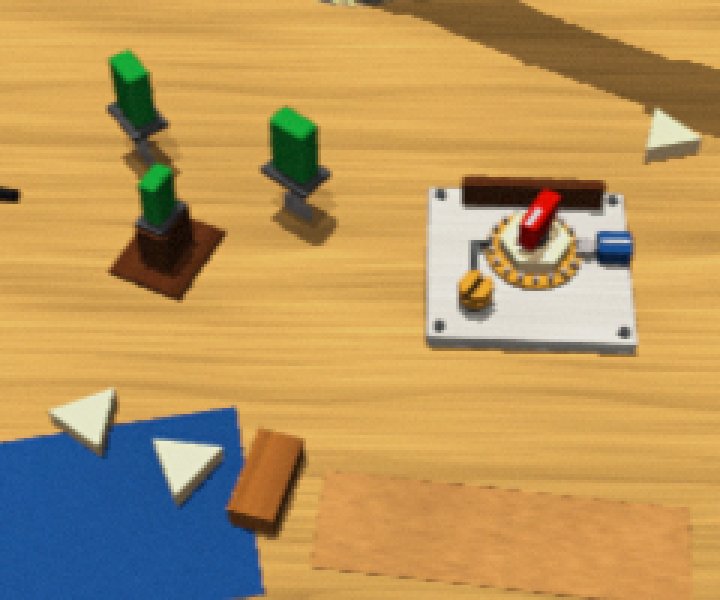

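View pics/tc.png

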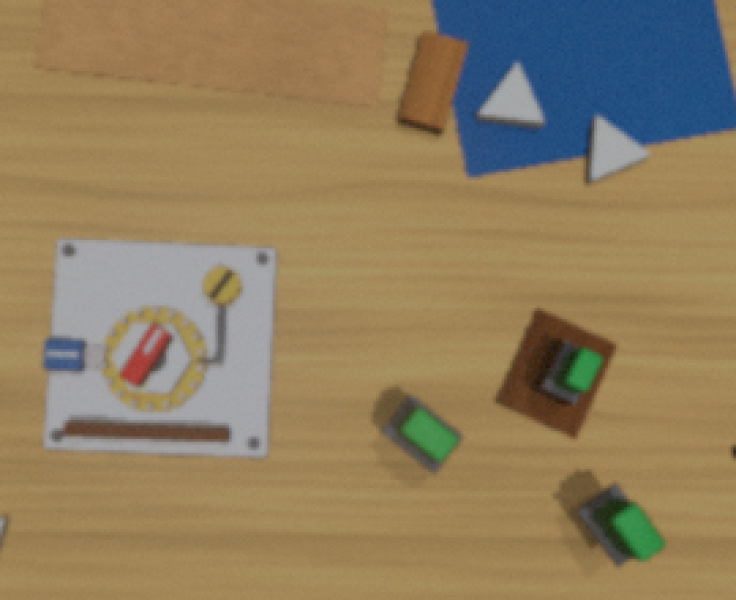

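The top crop shows the jig with the knob at (147,353), the screw at (222,286) and its slot running up-right. There are three green keys at (420,435), (578,370) and (630,530) in the top crop, or (295,150), (157,200) and (135,95) in the scene crop. The one in the dark holder, at (578,370), is visibly the smallest and the only one standing in the holder. I'll fit silhouettes in both views next.

```bash
cat > h.py <<'E'
import cv2,numpy as np
from plant import *
from scipy.optimize import minimize
from scipy.spatial.transform import Rotation as R
C={n:get_calibration(n) for n in("scene","top")}
def proj(n,P):
    c=C[n];P=np.atleast_2d(P);T=np.asarray(c["T"]);q=(P-T[:3,3])@T[:3,:3]
    return np.c_[c["fx"]*q[:,0]/q[:,2]+c["cx"],c["fy"]*q[:,1]/q[:,2]+c["cy"]]
def ray(n,uv,z):
    c=C[n];T=np.asarray(c["T"]);d=T[:3,:3]@[(uv[0]-c["cx"])/c["fx"],(uv[1]-c["cy"])/c["fy"],1]
    return (T[:3,3]+d*(z-T[2,3])/d[2])[:2]
def box(x,y,yaw,l,w,z0,z1):
    c,s=np.cos(yaw),np.sin(yaw)
    return np.array([[x+c*a*l/2-s*b*w/2,y+s*a*l/2+c*b*w/2,z] for a in(-1,1) for b in(-1,1) for z in(z0,z1)])
def mask(im,col):
    h=cv2.cvtColor(im,cv2.COLOR_RGB2HSV).astype(int);H,S,V=h[...,0],h[...,1],h[...,2]
    if col=="green":m=(H>45)&(H<80)&(S>130)&(V>40)
    if col=="red":m=((H<6)|(H>173))&(S>170)&(V>70)
    return m.astype(np.float32)
def fit(ims,col,dims,x0,cams=("scene","top"),pad=25):
    l,w,z0,z1=dims;K=8;data={}
    for n in cams:
        u,v=proj(n,[x0[0],x0[1],(z0+z1)/2])[0].astype(int)
        m=mask(ims[n],col)[v-pad:v+pad,u-pad:u+pad]
        data[n]=(m,u-pad,v-pad)
    def cost(p):
        e=0
        for n,(m,ox,oy) in data.items():
            q=(proj(n,box(*p,l,w,z0,z1))-[ox-.5,oy-.5])*K
            im=np.zeros((2*pad*K,)*2,np.uint8);cv2.fillConvexPoly(im,cv2.convexHull(np.round(q).astype(np.int32)),255)
            e+=np.abs(cv2.resize(im,(2*pad,2*pad),interpolation=cv2.INTER_AREA)/255.-m).sum()
        return e
    best=None
    for yaw in np.arange(0,np.pi,np.pi/8):
        s=minimize(cost,[x0[0],x0[1],yaw],method="Nelder-Mead",options=dict(initial_simplex=np.array([x0[0],x0[1],yaw])+np.array([[0,0,0],[.012,0,0],[0,.012,0],[0,0,.3]]),xatol=1e-4,fatol=.05))
        if best is None or s.fun<best.fun:best=s
    return best.x,best.fun,{n:d[0].sum() for n,d in data.items()}
def tool():
    s=r.get_state();return np.array(s["tool_pos"]),R.from_quat(s["eef_rot"])
def delta(p,Rt):
    p0,R0=tool();print("d",(R0.inv().apply(np.array(p)-p0)).round(4),"w/180",((R0.inv()*Rt).as_rotvec()/np.pi).round(4))
def down(yawjaw): # tool y = -z world, tool z (jaw) at yawjaw
    z=np.array([np.cos(yawjaw),np.sin(yawjaw),0]);y=np.array([0,0,-1.]);return R.from_matrix(np.c_[np.cross(y,z),y,z])
E
python3 - <<'E'
from h import *
ims={n:cv2.imread(f"pics/{n}0.png")[:,:,::-1].copy() for n in C}
tp=lambda a,b:(160+a/2.726,100+b/2.727)
k0=ray("top",tp(585,370),.11);n0=ray("top",tp(150,353),.08)
k=fit(ims,"green",(.036,.022,.064,.120),k0);print("key",k)
for c in C:print(c,fit(ims,"green",(.036,.022,.064,.120),k0,(c,))[:2])
n=fit(ims,"red",(.056,.020,.054,.090),n0);print("knob",n)
for c in C:print(c,fit(ims,"red",(.056,.020,.054,.090),n0,(c,))[:2])
print("screw top",ray("top",tp(222,286),.053),"scene",ray("scene",(160+475/3,120+290/3),.053))
a,b=ray("top",tp(211,298),.053),ray("top",tp(233,272),.053);print("slot yaw",np.arctan2(*(b-a)[::-1]))
f=[ray("top",tp(*q),.01) for q in((539,309),(616,346),(576,437),(496,402))]
print("foot",np.mean(f,0),[ (np.linalg.norm(f[i]-f[i-1]).round(4),np.arctan2(*(f[i]-f[i-1])[::-1]).round(3)) for i in range(4)])
j=[ray("top",tp(*q),.02) for q in((58,240),(275,247),(267,457),(45,449))]
print("jig",np.mean(j,0),[ (np.linalg.norm(j[i]-j[i-1]).round(4),np.arctan2(*(j[i]-j[i-1])[::-1]).round(3)) for i in range(4)])
for q in((420,435),(630,530)):print("other",ray("top",tp(*q),.12))
print(tool()[1].as_matrix().round(3))
E
```

```text
key (array([ 0.51247225, -0.19065972, -0.123759  ]), np.float64(141.57647058823528), {'scene': np.float32(199.0), 'top': np.float32(147.0)})
scene (array([ 0.50975397, -0.19016643,  3.03609451]), np.float64(51.0078431372549))
top (array([ 0.51291889, -0.19154997,  2.36401294]), np.float64(75.25490196078431))
knob (array([ 0.51631654,  0.19668604, -0.45519561]), np.float64(279.8509803921569), {'scene': np.float32(132.0), 'top': np.float32(22.0)})
scene (array([ 0.51740432,  0.19609206, -0.44727148]), np.float64(56.56078431372549))
top (array([0.5106121 , 0.19575637, 1.30752821]), np.float64(190.8862745098039))
screw top [0.58744802 0.12984685] scene [0.59811227 0.13122466]
slot yaw -0.6768207059498104
foot [ 0.51358692 -0.18908214] [(np.float64(0.0991), np.float64(-0.433)), (np.float64(0.0819), np.float64(-2.007)), (np.float64(0.0959), np.float64(2.72)), (np.float64(0.083), np.float64(1.173))]
jig [0.53209723 0.18831837] [(np.float64(0.1978), np.float64(-0.022)), (np.float64(0.2068), np.float64(-1.586)), (np.float64(0.1993), np.float64(3.124)), (np.float64(0.2077), np.float64(1.548))]
other [ 0.45367524 -0.04831478]
other [ 0.37561929 -0.22833656]
[[ 0.937  0.     0.348]
 [-0.348  0.     0.937]
 [-0.    -1.     0.   ]]
```

```bash
python3 - <<'E'
from h import *
im=cv2.imread("pics/top0.png")[:,:,::-1].copy();h=cv2.cvtColor(im,cv2.COLOR_RGB2HSV)
print("knob");[print(*[f"{tuple(int(a) for a in h[v,u])}" for u in range(200,228,3)]) for v in range(218,243,3)]
print("key");[print(*[f"{tuple(int(a) for a in h[v,u])}" for u in range(355,386,3)]) for v in range(224,248,3)]
print("screw");[print(*[f"{int(im[v,u].sum())}" for u in range(232,252)]) for v in range(195,215)]
E
```

```text
knob
(130, 5, 167) (21, 90, 164) (20, 84, 143) (19, 42, 163) (20, 46, 161) (17, 88, 148) (20, 104, 144) (19, 65, 158) (23, 115, 158) (17, 45, 160)
(0, 10, 156) (23, 127, 156) (22, 69, 160) (120, 2, 165) (0, 3, 159) (2, 142, 162) (179, 40, 160) (9, 55, 152) (20, 10, 147) (23, 131, 162)
(22, 124, 163) (23, 115, 162) (20, 5, 165) (100, 5, 167) (2, 103, 158) (177, 44, 164) (1, 111, 165) (3, 145, 123) (0, 0, 154) (22, 86, 154)
(22, 107, 150) (21, 25, 162) (120, 5, 167) (0, 33, 156) (1, 107, 162) (176, 36, 155) (3, 167, 150) (12, 39, 118) (105, 6, 168) (15, 7, 156)
(22, 89, 160) (120, 6, 170) (140, 5, 161) (2, 152, 163) (2, 151, 167) (2, 156, 160) (4, 122, 100) (120, 7, 150) (110, 9, 170) (128, 6, 169)
(22, 111, 154) (20, 5, 164) (2, 96, 151) (1, 171, 164) (2, 173, 165) (2, 155, 128) (8, 25, 83) (110, 5, 156) (113, 6, 167) (120, 6, 164)
(23, 134, 164) (17, 94, 158) (2, 172, 165) (3, 173, 164) (2, 169, 155) (6, 47, 114) (30, 5, 151) (108, 8, 169) (110, 5, 168) (20, 38, 141)
(14, 34, 150) (22, 135, 163) (8, 118, 158) (1, 161, 163) (5, 122, 109) (0, 2, 160) (110, 9, 171) (120, 6, 169) (15, 3,
[... 2314 characters left out ...]
 328 262 222 257 331 374 384 382 384 358 334 396 467 495 497
497 484 432 385 339 285 226 237 308 366 378 383 382 377 354 364 417 478 494 497
498 489 456 419 344 267 223 279 347 372 390 385 368 356 360 398 457 487 499 500
501 496 478 456 405 329 297 332 358 369 382 367 343 346 388 445 483 495 497 501
506 493 492 476 439 390 351 345 344 350 347 343 324 376 439 472 502 500 498 501
501 503 498 477 459 439 404 344 304 306 316 356 379 429 465 490 498 505 501 499
504 500 500 488 472 463 439 387 310 271 317 399 442 465 484 503 494 501 500 499
506 496 502 498 493 489 469 411 327 282 317 426 471 487 496 495 496 500 501 500
500 501 503 500 502 500 477 414 331 285 323 438 484 507 501 497 505 503 499 498
```

```bash
sed -i 's/m=(H>45)&(H<80)&(S>130)&(V>40)/m=(H>40)\&(H<80)\&(S>75)\&(V>38)/; s/m=((H<6)|(H>173))&(S>170)&(V>70)/m=((H<8)|(H>172))\&(S>30)\&(V>60)/' h.py; cat >> h.py <<'E'
def slot(im):
    g=im[195:210,232:251].astype(float).sum(2);w=np.clip(310-g,0,None)
    v,u=np.nonzero(w);k=w[v,u];u=u+232.;v=v+195.;c=np.array([(u*k).sum(),(v*k).sum()])/k.sum()
    d=np.linalg.eigh(np.cov(np.c_[u,v].T,aweights=k))[1][:,1]
    a,b=ray("top",c-5*d,.051),ray("top",c+5*d,.051);return ray("top",c,.051),np.arctan2(*(b-a)[::-1])
E
python3 - <<'E'
from h import *
ims={n:cv2.imread(f"pics/{n}0.png")[:,:,::-1].copy() for n in C}
k0=(.512,-.190);n0=(.517,.196)
for cs in(("scene","top"),("scene",),("top",)):
  print(cs,"key",fit(ims,"green",(.036,.022,.064,.120),k0,cs,20),"knob",fit(ims,"red",(.056,.020,.054,.090),n0,cs,20))
print("slot",slot(ims["top"]))
for dz in(.053,):
  h=cv2.cvtColor(ims["top"],cv2.COLOR_RGB2HSV);m=(h[...,0]>12)&(h[...,0]<28)&(h[...,1]>60);m[:,:230]=0;m[:,252:]=0;m[:193]=0;m[216:]=0
  v,u=np.nonzero(m);print("brass bbox",u.min(),u.max(),v.min(),v.max(),len(u),ray("top",((u.min()+u.max())/2,(v.min()+v.max())/2),.05))
  pts=np.array([[.587+.018*np.cos(a),.131+.018*np.sin(a),.053] for a in np.arange(0,6.3,.1)]);q=proj("top",pts);print("pred",q.min(0),q.max(0))
E
```

```text
('scene', 'top') key (array([ 0.51272821, -0.19026021, -0.25685239]), np.float64(76.52156862745097), {'scene': np.float32(191.0), 'top': np.float32(191.0)}) knob (array([0.52150687, 0.19567953, 2.63614415]), np.float64(83.6313725490196), {'scene': np.float32(175.0), 'top': np.float32(221.0)})
('scene',) key (array([ 0.51080115, -0.18985997,  2.97409507]), np.float64(26.415686274509802), {'scene': np.float32(191.0)}) knob (array([ 0.51757408,  0.19552724, -0.49306236]), np.float64(29.662745098039217), {'scene': np.float32(175.0)})
('top',) key (array([ 0.51417252, -0.19069089,  2.61654638]), np.float64(36.321568627450986), {'top': np.float32(191.0)}) knob (array([0.52249692, 0.19582878, 2.59871829]), np.float64(35.101960784313725), {'top': np.float32(221.0)})
slot (array([0.58972081, 0.132279  ]), np.float64(2.5192872115142))
brass bbox 235 247 198 211 149 [0.58874597 0.1312243 ]
pred [233.81013529 197.96111463] [248.13024082 212.15080218]
```

```bash
python3 - <<'E'
from h import *
delta([.5,.3,.24],down(1.14)); delta([.5135,-.19,.24],down(1.14)); delta([.5135,-.19,.15],down(1.14))
E
```

```text
d [ 0.3642 -0.0013 -0.1696] w/180 [-0.      0.0239 -0.    ]
d [ 0.5475 -0.0013 -0.6243] w/180 [-0.      0.0239 -0.    ]
d [ 0.5475  0.0887 -0.6243] w/180 [-0.      0.0239 -0.    ]
```

```bash
python3 -m handwheel '[[[0.364,0,-0.17,0,0.024,0],[0.364,0,-0.17,0,0.024,0],[0.364,0,-0.17,0,0.024,0],[0.364,0,-0.17,0,0.024,0],[0.364,0,-0.17,0,0.024,0],[0.364,0,-0.17,0,0.024,0],[0.364,0,-0.17,0,0.024,0],[0.364,0,-0.17,0,0.024,0],[0.364,0,-0.17,0,0.024,0],[0.547,0,-0.624,0,0.024,0],[0.547,0,-0.624,0,0.024,0],[0.547,0,-0.624,0,0.024,0]]]' 1; python3 -c "
from h import *
delta([.5135,-.19,.16],down(1.14));print(r.get_state()['q'])"
```

```text
clock: 1.6
tool_pos: [0.4892, 0.1921, 0.2387]
eef_rot: [-0.691, 0.151, -0.151, 0.691]
contact_force: [1.0, -0.3, -0.4]
opening: 1.0
d [ 0.1819  0.0786 -0.337 ] w/180 [-0.0001 -0.0002  0.0001]
[-0.3146868   0.56249502 -0.23406703  1.86350381  0.1853423   0.73611262
  0.48763258]
```

```bash
python3 -m handwheel '[[[0.182,0,-0.337,0,0,0],[0.182,0,-0.337,0,0,0],[0.182,0,-0.337,0,0,0],[0.182,0,-0.337,0,0,0],[0.182,0,-0.337,0,0,0],[0.182,0,-0.337,0,0,0],[0.182,0,-0.337,0,0,0],[0.182,0,-0.337,0,0,0],[0.182,0,-0.337,0,0,0],[0.182,0.078,-0.337,0,0,0],[0.182,0.078,-0.337,0,0,0],[0.182,0.078,-0.337,0,0,0]]]'; python3 -c "
from h import *
delta([.5135,-.19,.074],down(1.14));print(r.get_state()['q'])
a=snapshot('scene');b=snapshot('top')
o=np.hstack([cv2.resize(a[100:240,150:290],(400,400),interpolation=3),cv2.resize(b[170:310,300:440],(400,400),interpolation=3)])
cv2.imwrite('pics/hov.png',o[:,:,::-1])"
```

```text
clock: 2.6
tool_pos: [0.509, -0.1892, 0.1553]
eef_rot: [0.691, -0.156, 0.148, -0.69]
contact_force: [-0.2, -0.1, 0.6]
opening: 1.0
d [0.0053 0.0812 0.0013] w/180 [ 0.0008 -0.001  -0.0034]
[ 0.41045375  0.71106176 -0.23250268  1.88170698  0.27373579  0.5908189
  1.13897764]
```

View pics/hov.png

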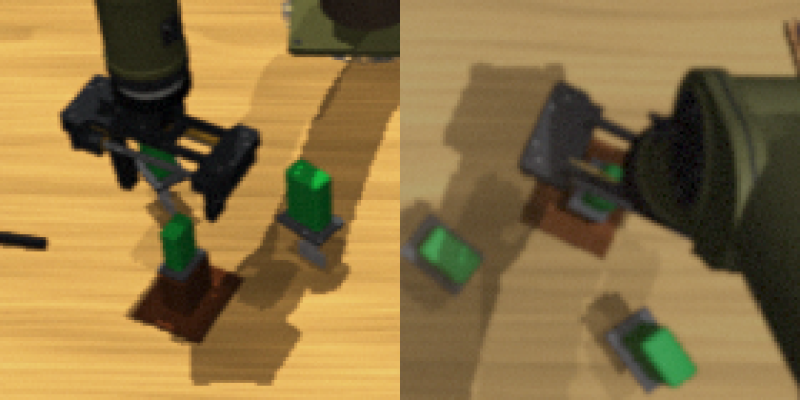

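The open gripper is centred over the key in the holder (left crop handle (178,245)). The two larger keys stand clear. I'll go down and grip.

```bash
python3 -m handwheel '[[[0.001,0.04,0,0,0,0],[0.001,0.06,0,0,0,0],[0.001,0.086,0,0,0,0],[0.001,0.086,0,0,0,0],[0.001,0.086,0,0,0,0],[0.001,0.086,0,0,0,0]]]'; python3 -c "
from h import *
delta([.5135,-.19,.074],down(1.14))"
```

```text
clock: 3.2
tool_pos: [0.5161, -0.1884, 0.0771]
eef_rot: [-0.691, 0.15, -0.152, 0.691]
contact_force: [-0.4, -0.4, 0.4]
opening: 0.999
d [-0.0017  0.0031 -0.0026] w/180 [-0.0003  0.0002  0.0012]
```

```bash
python3 -m handwheel '[[[0,0,0,0,0,0],[0,0,0,0,0,0],[0,0,0,0,0,0],[0,0,0,0,0,0],[0,0,0,0,0,0],[0,0,0,0,0,0],[0,0,0,0,0,0],[0,0,0,0,0,0]]]' -1 40; python3 -c "
from h import *
delta([.5135,-.19,.14],down(1.14));print(r.get_state()['opening']*88)"
```

```text
clock: 3.87
tool_pos: [0.5141, -0.1886, 0.0746]
eef_rot: [-0.691, 0.151, -0.151, 0.691]
contact_force: [-0.1, -0.0, 0.0]
opening: 0.419
d [-0.     -0.0654 -0.0015] w/180 [-0.     -0.0001 -0.0001]
36.867290364495496
```

```bash
python3 -m handwheel '[[[0,0,0,0,0,0],[0,0,0,0,0,0],[0,0,0,0,0,0],[0,0,0,0,0,0],[0,0,0,0,0,0],[0,0,0,0,0,0]]]' -1 40; python3 -c "
from h import *
print(r.get_state()['opening']*88)
a=snapshot('scene');b=snapshot('top')
o=np.hstack([cv2.resize(a[140:240,170:270],(400,400),interpolation=3),cv2.resize(b[180:280,320:420],(400,400),interpolation=3)])
cv2.imwrite('pics/grip.png',o[:,:,::-1])"
```

```text
clock: 4.37
tool_pos: [0.5141, -0.1887, 0.0746]
eef_rot: [0.691, -0.151, 0.151, -0.691]
contact_force: [-0.5, -1.5, -1.0]
opening: 0.247
21.737800960268814
```

```bash
python3 -m handwheel '[[[0,-0.03,0,0,0,0],[0,-0.06,0,0,0,0],[0,-0.1,0,0,0,0],[0,-0.1,0,0,0,0],[0,-0.1,0,0,0,0],[0,-0.1,0,0,0,0]]]'; python3 -c "
from h import *
print(r.get_state()['opening']*88)
delta([.5885,.1315,.172],down(.949))"
```

```text
clock: 4.97
tool_pos: [0.5135, -0.1884, 0.1742]
eef_rot: [-0.691, 0.152, -0.151, 0.691]
contact_force: [0.0, -0.7, -2.1]
opening: 0.247
21.726398678313497
d [-0.0655  0.0022  0.322 ] w/180 [ 0.0001  0.0607 -0.0004]
```

```bash
python3 -m handwheel '[[[-0.008,0,0.04,0,0.01,0],[-0.016,0,0.08,0,0.02,0],[-0.024,0,0.12,0,0.03,0],[-0.033,0,0.16,0,0.04,0],[-0.041,0,0.2,0,0.05,0],[-0.049,0,0.24,0,0.061,0],[-0.057,0,0.28,0,0.061,0],[-0.0655,0,0.322,0,0.061,0],[-0.0655,0,0.322,0,0.061,0],[-0.0655,0.01,0.322,0,0.061,0],[-0.0655,0.015,0.322,0,0.061,0],[-0.0655,0.015,0.322,0,0.061,0]]]'; python3 -c "
from h import *
a=snapshot('scene');b=snapshot('top')
np.savez('hover.npz',scene=a,top=b)
delta([.5885,.1315,.157],down(.949));print(tool()[0],r.get_state()['q'])
o=np.hstack([cv2.resize(a[150:250,280:380],(400,400),interpolation=3),cv2.resize(b[150:250,190:290],(400,400),interpolation=3)])
cv2.imwrite('pics/hs.png',o[:,:,::-1])"
```

```text
clock: 5.97
tool_pos: [0.5871, 0.1284, 0.1567]
eef_rot: [0.675, -0.219, 0.216, -0.671]
contact_force: [-0.7, 0.2, -1.3]
opening: 0.25
d [-0.0016  0.0015  0.0023] w/180 [ 0.001  -0.0013 -0.0003]
[0.58846398 0.12872505 0.15848309] [-0.22170748  0.76060307 -0.12466805  1.70986396  0.13800408  0.68292628
  0.52522323]
```

View pics/hs.png

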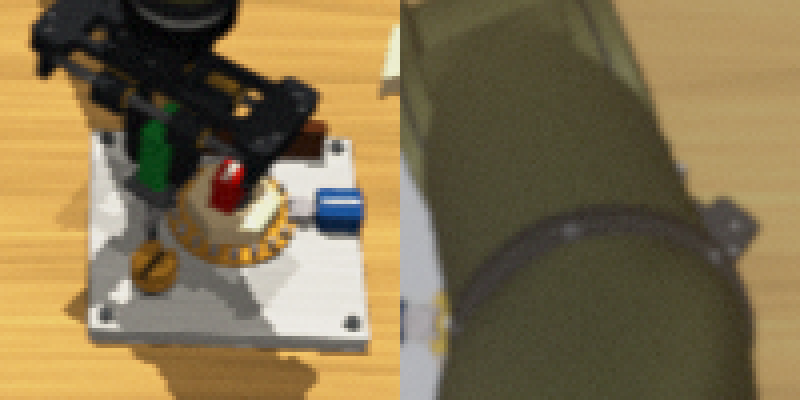

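The scene crop shows the key held above the jig at (155,150), with the slotted screw at (155,262). The top view is blocked by the arm. I'll check slot and blade with an overlay in the scene view.

```bash
cat >> h.py <<'E'
def overlay(im,name,sc,org=10,u0=300,v0=165,w=50,slotp=(.5885,.1315),sy=-.622,lift=.0646):
    o=cv2.resize(im[v0:v0+w,u0:u0+w],(w*sc,w*sc),interpolation=cv2.INTER_CUBIC)[:,:,::-1].copy()
    p,Rt=tool();Z=Rt.as_matrix()[:,2];ky=np.arctan2(Z[1],Z[0])-np.pi/2
    def L(pts,c):
        q=((proj("scene",pts)-[u0,v0]+.5)*sc).astype(np.int32);cv2.polylines(o,[q],False,c,1)
    d=np.array([np.cos(sy),np.sin(sy),0]);s=np.array([*slotp,.053]);L([s-.018*d,s+.018*d],(255,0,255))
    L([s+.018*np.array([np.cos(a),np.sin(a),0]) for a in np.arange(0,6.4,.1)],(255,0,255))
    k=p-[0,0,lift];e=np.array([np.cos(ky),np.sin(ky),0]);f=np.array([-e[1],e[0],0]);z=np.array([0,0,1])
    L([k-.014*e,k+.014*e,k+.014*e+.016*z,k-.014*e+.016*z,k-.014*e],(255,255,0))
    L([k+a*.024*e+b*.017*f+.048*z for a,b in((1,1),(1,-1),(-1,-1),(-1,1),(1,1))],(255,255,0))
    cv2.imwrite(name,o)
E
python3 - <<'E'
from h import *
overlay(np.load("hover.npz")["scene"],"pics/ov.png",11,v0=175)
E
```

```text
(no output)
```

View pics/ov.png

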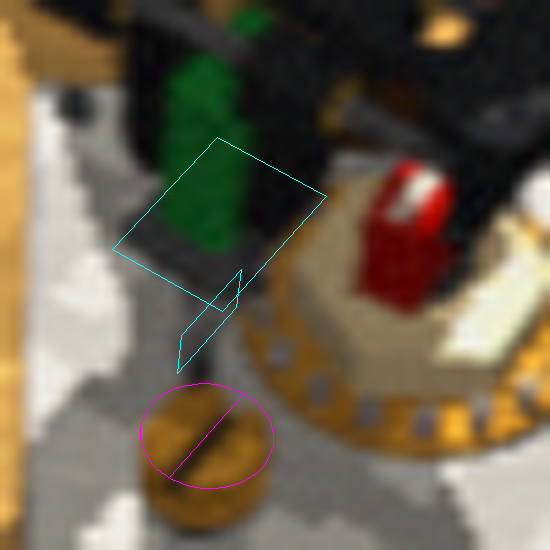

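```bash
python3 -m handwheel '[[[0.0,0,0,0,0,0],[0,0,0,0,0,0],[0,0,0,0,0,0]]]'; python3 -c "
from h import *
s=r.get_state();print(s['tool_pos'],s['contact_force'],s['moment'])
delta([.590,.1325,.120],down(.949))"
```

```text
clock: 6.32
tool_pos: [0.5895, 0.1307, 0.1601]
eef_rot: [-0.673, 0.217, -0.217, 0.673]
contact_force: [-0.1, -0.1, -2.5]
opening: 0.246
[0.58954223 0.13067016 0.16007243] [-0.08088964 -0.07927116 -2.48480173] [ 0.00091906 -0.01525676 -0.04688024]
d [-0.0007  0.0401  0.0017] w/180 [-0.0001 -0.0007  0.0001]
```

```bash
python3 -m handwheel '[[[0,0.015,0.0017,0,0,0],[0,0.03,0.0017,0,0,0],[0,0.037,0.0017,0,0,0],[0,0.037,0.0017,0,0,0],[0,0.039,0.0017,0,0,0],[0,0.041,0.0017,0,0,0],[0,0.043,0.0017,0,0,0],[0,0.045,0.0017,0,0,0],[0,0.046,0.0017,0,0,0],[0,0.046,0.0017,0,0,0],[0,0.046,0.0017,0,0,0]]]'; python3 -c "
from h import *
s=r.get_state();print(s['tool_pos'],s['contact_force'],s['moment'])
delta([.590,.1325,.108],down(.949))"
```

```text
clock: 7.23
tool_pos: [0.5903, 0.1327, 0.1138]
eef_rot: [-0.673, 0.217, -0.217, 0.673]
contact_force: [-0.5, -0.7, -2.2]
opening: 0.244
[0.59030305 0.13270978 0.11375341] [-0.5459873  -0.68280266 -2.2304279 ] [-0.08106938  0.0902694  -0.00514311]
d [-0.0001  0.0058 -0.0003] w/180 [-0.0001 -0.0003  0.    ]
```

```bash
python3 -m handwheel '[[[0,0.001,0,0,0,0],[0,0.002,0,0,0,0],[0,0.003,0,0,0,0],[0,0.004,0,0,0,0],[0,0.0045,0,0,0,0],[0,0.0045,0,0,0,0],[0,0.0045,0,0,0,0]]]'; python3 -c "
from h import *
s=r.get_state();print(s['tool_pos'],s['contact_force'],s['moment'])
overlay(snapshot('scene'),'pics/ov2.png',11,v0=175)"
```

```text
clock: 7.82
tool_pos: [0.5902, 0.1327, 0.1091]
eef_rot: [-0.673, 0.217, -0.217, 0.673]
contact_force: [0.5, 0.5, -2.9]
opening: 0.246
[0.59023009 0.13274731 0.10913418] [ 0.49288294  0.48285215 -2.90625269] [-0.06626786  0.06616859 -0.00958563]
```

View pics/ov2.png

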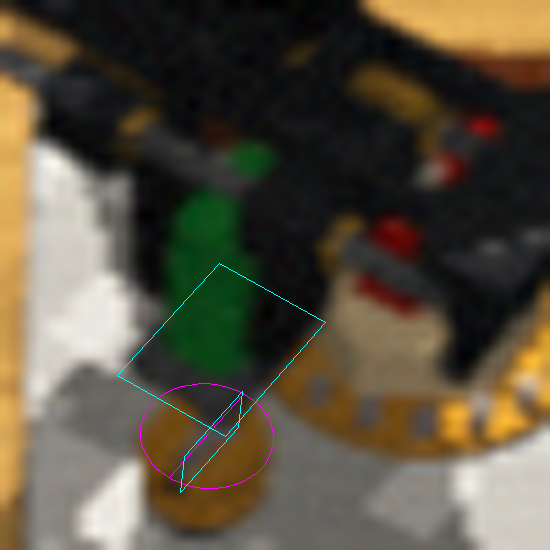

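Blade seated in the slot about 9 mm deep, with no upward force. Now I'll turn anticlockwise.

```bash
python3 -m handwheel '[[[0,0,0,0,-0.03,0],[0,0,0,0,-0.06,0],[0,0,0,0,-0.09,0],[0,0,0,0,-0.12,0],[0,0,0,0,-0.15,0],[0,0,0,0,-0.18,0],[0,0,0,0,-0.21,0],[0,0,0,0,-0.24,0],[0,0,0,0,-0.27,0],[0,0,0,0,-0.3,0],[0,0,0,0,-0.32,0],[0,0,0,0,-0.34,0]]]' -1 50; python3 -c "
from h import *
s=r.get_state();print(s['tool_pos'],s['contact_force'],s['moment'],s['q'][-1]);z=tool()[1].as_matrix()[:,2];print('keyyaw',np.arctan2(z[1],z[0])-np.pi/2)"
```

```text
clock: 8.87
tool_pos: [0.5896, 0.1317, 0.1091]
eef_rot: [0.69, 0.156, -0.158, -0.689]
contact_force: [-2.5, -0.7, -0.9]
opening: 0.239
[0.58957745 0.13171932 0.10913026] [-2.53167236 -0.74223281 -0.88826539] [-0.17707434  0.43479965 -0.13263575] 1.2667357931432441
keyyaw 0.44743675131272154
```

```bash
python3 -m handwheel '[[[0,0,0,0,-0.015,0],[0,0,0,0,-0.03,0],[0,0,0,0,-0.045,0],[0,0,0,0,-0.06,0],[0,0,0,0,-0.06,0],[0,0,0,0,-0.06,0]]]'; python3 -c "
from h import *
s=r.get_state();print(s['tool_pos'],s['contact_force'],s['moment'],s['q'][-1]);z=tool()[1].as_matrix()[:,2];print('keyyaw',np.arctan2(z[1],z[0])-np.pi/2)"
```

```text
clock: 9.37
tool_pos: [0.5897, 0.1318, 0.1091]
eef_rot: [0.672, 0.219, -0.22, -0.672]
contact_force: [-2.1, -1.7, -0.8]
opening: 0.246
[0.58968332 0.13184498 0.10905098] [-2.09993917 -1.67675033 -0.7831471 ] [-0.33618248  0.55143909 -0.03635548] 1.4046837512343193
keyyaw 0.631992757862696
```

```bash
python3 -m handwheel '[[[0,0,0,0,-0.01,0],[0,0,0,0,-0.02,0],[0,0,0,0,-0.03,0],[0,0,0,0,-0.04,0],[0,0,0,0,-0.04,0],[0,0,0,0,-0.04,0]]]'; python3 -c "
from h import *
s=r.get_state();print(s['tool_pos'],s['contact_force'],s['moment'],s['q'][-1]);z=tool()[1].as_matrix()[:,2];print('keyyaw',np.arctan2(z[1],z[0])-np.pi/2)"
```

```text
clock: 9.87
tool_pos: [0.5897, 0.132, 0.109]
eef_rot: [0.657, 0.261, -0.262, -0.657]
contact_force: [-3.2, -1.9, 0.3]
opening: 0.242
[0.58970338 0.13195505 0.10901739] [-3.18234124 -1.94259287  0.33160443] [-0.73096875  1.0289706  -0.30335837] 1.5009913563028037
keyyaw 0.7585385387793568
```

The moment about the screw climbed to 0.30 N m, well above the friction, so the screw is at its stop. I'll relax the turn, lift out and look.

```bash
python3 -m handwheel '[[[0,0,0,0,0.02,0],[0,0,0,0,0.04,0],[0,0,0,0,0.05,0],[0,0,0,0,0.05,0],[0,-0.01,0,0,0.05,0],[0,-0.025,0,0,0.05,0],[0,-0.045,0,0,0.05,0],[0,-0.07,0,0,0.05,0],[0,-0.07,0,0,0.05,0],[0,-0.07,0,0,0.05,0]]]'; python3 -c "
from h import *
s=r.get_state();print(s['tool_pos'],s['contact_force'])
delta([.5141,-.1887,.18],down(1.14))
a=snapshot('scene');np.savez('out.npz',scene=a)
cv2.imwrite('pics/out.png',cv2.resize(a[150:240,290:380],(540,540),interpolation=3)[:,:,::-1])"
```

```text
clock: 10.7
tool_pos: [0.5916, 0.1334, 0.181]
eef_rot: [-0.675, -0.212, 0.208, 0.675]
contact_force: [-0.8, -0.4, -1.0]
opening: 0.242
[0.59156568 0.13344547 0.1810235 ] [-0.79059655 -0.42818158 -0.99803113]
d [-2.466e-01  1.000e-04 -2.213e-01] w/180 [-0.0005  0.3292  0.0014]
```

View pics/out.png

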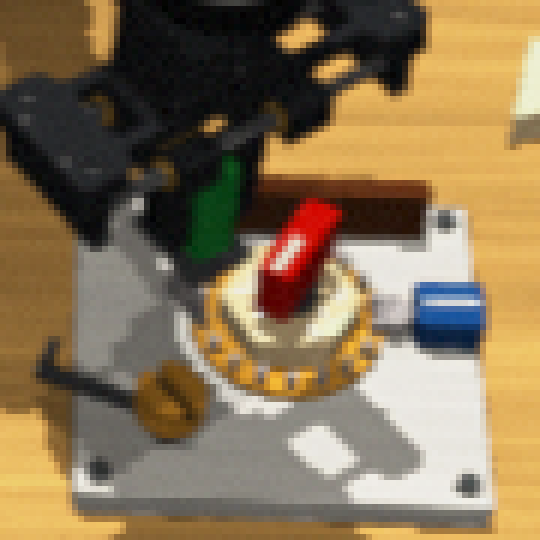

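The pawl has swung clear to (80,375) and the slot at (172,398) is rotated, so the screw is released. I'll take the key back to the holder.

```bash
python3 -m handwheel '[[[-0.022,0,-0.02,0,0.03,0],[-0.045,0,-0.04,0,0.06,0],[-0.068,0,-0.06,0,0.09,0],[-0.09,0,-0.08,0,0.12,0],[-0.112,0,-0.1,0,0.15,0],[-0.134,0,-0.12,0,0.18,0],[-0.156,0,-0.14,0,0.21,0],[-0.18,0,-0.16,0,0.24,0],[-0.2,0,-0.18,0,0.27,0],[-0.225,0,-0.2,0,0.3,0],[-0.2466,0,-0.2213,0,0.329,0],[-0.2466,0,-0.2213,0,0.329,0]]]'; python3 -m handwheel '[[[0,0,0,0,0,0],[0,0,0,0,0,0],[0,0,0,0,0,0]]]'; python3 -c "
from h import *
delta([.5141,-.1887,.12],down(1.14))
ims={'scene':snapshot('scene')}
print(tool()[0],fit(ims,'green',(.036,.022,.064-.01+tool()[0][2]-.0646,.110+tool()[0][2]-.0646),(.512,-.189),('scene',),20))"
```

```text
clock: 11.75
tool_pos: [0.5089, -0.1977, 0.1778]
eef_rot: [0.692, -0.157, 0.155, -0.687]
contact_force: [-0.3, -0.6, -2.9]
opening: 0.243
clock: 12.0
tool_pos: [0.5127, -0.1875, 0.1787]
eef_rot: [-0.69, 0.15, -0.15, 0.692]
contact_force: [-0.6, 0.4, -1.8]
opening: 0.245
d [ 0.0018  0.0587 -0.0006] w/180 [-0.0004  0.0009 -0.0004]
[ 0.51282371 -0.18747958  0.17883765] (array([ 0.50825939, -0.19567976,  3.37249195]), np.float64(73.96078431372548), {'scene': np.float32(123.0)})
```

```bash
python3 -m handwheel '[[[0.0005,0.03,0,0,0,0],[0.0005,0.06,0,0,0,0],[0.0005,0.08,0,0,0,0],[0.0005,0.09,0,0,0,0],[0.0005,0.095,0,0,0,0],[0.0005,0.1,0,0,0,0],[0.0005,0.102,0,0,0,0],[0.0005,0.102,0,0,0,0],[0.0005,0.102,0,0,0,0]]]'; python3 -c "
from h import *
s=r.get_state();print(s['tool_pos'],s['contact_force'],s['moment'])
delta([.5141,-.1887,.0746],down(1.14))
a=snapshot('scene')
cv2.imwrite('pics/ret.png',cv2.resize(a[150:230,180:260],(480,480),interpolation=3)[:,:,::-1])"
```

```text
clock: 12.8
tool_pos: [0.5136, -0.1897, 0.078]
eef_rot: [-0.691, 0.151, -0.152, 0.691]
contact_force: [-1.0, 0.0, -2.3]
opening: 0.246
[ 0.51358596 -0.18971486  0.07801193] [-1.03787168  0.0341527  -2.33787357] [-0.02755791 -0.00658616  0.02675712]
d [0.     0.0034 0.0011] w/180 [-0.0001 -0.0001  0.0005]
```

View pics/ret.png

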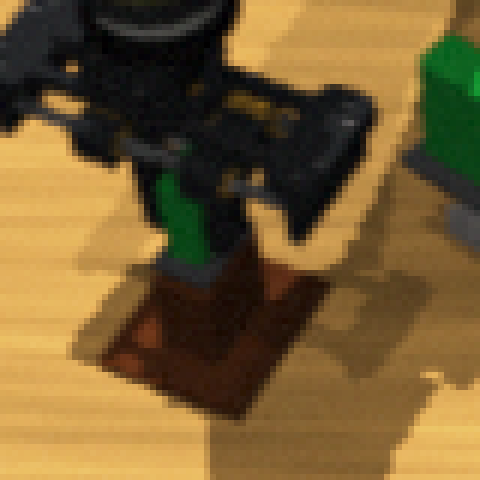

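The key is in the post with the flange at (195,265), right above the rim. I'll go down the last 3 mm and release.

```bash
python3 -m handwheel '[[[0,0.0015,0,0,0,0],[0,0.003,0,0,0,0],[0,0.003,0,0,0,0],[0,0.003,0,0,0,0]]]'; python3 -m handwheel '[[[0,0,0,0,0,0],[0,0,0,0,0,0],[0,0,0,0,0,0],[0,0,0,0,0,0],[0,0,0,0,0,0],[0,0,0,0,0,0],[0,0,0,0,0,0],[0,0,0,0,0,0],[0,0,0,0,0,0],[0,0,0,0,0,0]]]' 1; python3 -m handwheel '[[[0,-0.03,0,0,0,0],[0,-0.06,0,0,0,0],[0,-0.1,0,0,0,0],[0,-0.14,0,0,0,0],[0,-0.14,0,0,0,0],[0,-0.14,0,0,0,0]]]'
python3 -c "
from h import *
a=snapshot('scene');b=snapshot('top')
ims=dict(scene=a,top=b);print(fit(ims,'green',(.036,.022,.064,.120),(.512,-.19),('scene',),20),fit(ims,'red',(.056,.02,.054,.09),(.52,.196),('scene',),20)[:2],fit(ims,'red',(.056,.02,.054,.09),(.52,.196),('top',),20)[:2])
delta([.3,.1,0],down(1.03));delta([.5215,.1955,.2],down(1.03))
o=np.hstack([cv2.resize(a[150:250,180:280],(400,400),interpolation=3),cv2.resize(b[160:280,170:290],(400,400),interpolation=3)])
cv2.imwrite('pics/rel.png',o[:,:,::-1])"
```

```text
clock: 13.18
tool_pos: [0.5133, -0.1898, 0.0746]
eef_rot: [0.691, -0.151, 0.152, -0.691]
contact_force: [-0.1, -1.2, 3.1]
opening: 0.249
clock: 14.02
tool_pos: [0.513, -0.1896, 0.0742]
eef_rot: [-0.691, 0.151, -0.151, 0.691]
contact_force: [-1.3, -0.5, -0.8]
opening: 0.98
clock: 14.52
tool_pos: [0.5144, -0.1901, 0.2165]
eef_rot: [0.691, -0.15, 0.153, -0.691]
contact_force: [-1.1, 0.3, -0.8]
opening: 0.998
(array([ 0.51089927, -0.18898519,  2.96435089]), np.float64(24.796078431372546), {'scene': np.float32(193.0)}) (array([ 0.51715727,  0.19571797, -0.49759394]), np.float64(26.929411764705883)) (array([0.52245201, 0.19575891, 2.61345135]), np.float64(37.937254901960785))
d [-0.3135  0.2139  0.1745] w/180 [ 0.0002  0.0349 -0.0004]
d [-0.1525  0.0136  0.3537] w/180 [ 0.0002  0.0349 -0.0004]
```

View pics/rel.png

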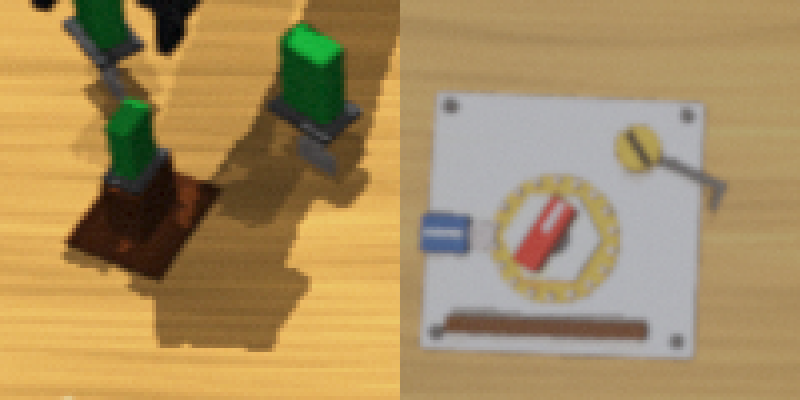

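The key is back hanging in its holder at (130,140) left crop, same fit as before the grasp. In the right crop the screw is released and the knob unmoved at (547,232). On to the knob.

```bash
python3 -m handwheel '[[[-0.018,0,0.04,0,0.01,0],[-0.035,0,0.08,0,0.02,0],[-0.052,0,0.12,0,0.03,0],[-0.07,0,0.16,0,0.0349,0],[-0.087,0,0.2,0,0.0349,0],[-0.104,0,0.24,0,0.0349,0],[-0.122,0,0.28,0,0.0349,0],[-0.14,0.01,0.32,0,0.0349,0],[-0.1525,0.05,0.3537,0,0.0349,0],[-0.1525,0.09,0.3537,0,0.0349,0],[-0.1525,0.1,0.3537,0,0.0349,0],[-0.1525,0.1,0.3537,0,0.0349,0]]]'; python3 -m handwheel '[[[0,0,0,0,0,0],[0,0,0,0,0,0],[0,0,0,0,0,0]]]';python3 -c "
from h import *
delta([.5215,.1955,.056],down(1.03))"
```

```text
clock: 15.62
tool_pos: [0.5172, 0.1964, 0.1078]
eef_rot: [0.684, -0.191, 0.184, -0.679]
contact_force: [-0.5, -0.2, 0.3]
opening: 1.0
clock: 15.87
tool_pos: [0.5233, 0.1944, 0.1156]
eef_rot: [-0.681, 0.189, -0.19, 0.681]
contact_force: [-0.3, 0.5, 0.3]
opening: 1.001
d [-0.0022  0.0596 -0.    ] w/180 [-0.0004 -0.0006  0.0006]
```

```bash
python3 -m handwheel '[[[-0.0015,0.02,0,0,0,0],[-0.0015,0.04,0,0,0,0],[-0.0015,0.055,0,0,0,0],[-0.0015,0.059,0,0,0,0],[-0.0015,0.059,0,0,0,0],[-0.0015,0.059,0,0,0,0]]]'; python3 -m handwheel '[[[0,0,0,0,0,0],[0,0,0,0,0,0],[0,0,0,0,0,0],[0,0,0,0,0,0],[0,0,0,0,0,0],[0,0,0,0,0,0],[0,0,0,0,0,0],[0,0,0,0,0,0],[0,0,0,0,0,0],[0,0,0,0,0,0],[0,0,0,0,0,0],[0,0,0,0,0,0]]]' -1 40;  python3 -m handwheel '[[[0,0,0,0,0,0],[0,0,0,0,0,0],[0,0,0,0,0,0],[0,0,0,0,0,0]]]';python3 -c "
from h import *
s=r.get_state();print(s['tool_pos'],s['contact_force'],s['moment'],s['opening']*88,s['q'][-1]);z=tool()[1].as_matrix()[:,2];print('barjaw',np.arctan2(z[1],z[0]))"
```

```text
clock: 16.37
tool_pos: [0.5218, 0.196, 0.0565]
eef_rot: [-0.681, 0.189, -0.19, 0.682]
contact_force: [-0.3, 0.5, 0.7]
opening: 1.003
clock: 17.37
tool_pos: [0.5205, 0.1953, 0.0554]
eef_rot: [0.682, -0.189, 0.189, -0.681]
contact_force: [-2.0, -1.9, 4.7]
opening: 0.222
clock: 17.7
tool_pos: [0.5205, 0.1953, 0.0554]
eef_rot: [0.682, -0.189, 0.189, -0.681]
contact_force: [-1.1, -2.6, 4.5]
opening: 0.225
[0.52046785 0.19530069 0.05543341] [-1.09664634 -2.64148205  4.50220599] [-0.50433789  0.37747453 -0.03283599] 19.775111595674595 0.3580075439453966
barjaw 1.0294336172767233
```

```bash
cat > st.py <<'E'
from h import *
s=r.get_state();z=tool()[1].as_matrix()[:,2];print('turned',np.arctan2(z[1],z[0])-1.0294,'M',s['moment'].round(3),'F',s['contact_force'].round(1),'op',s['opening']*88)
E
python3 -m handwheel '[[[0,0,0,0,-0.015,0],[0,0,0,0,-0.03,0],[0,0,0,0,-0.045,0],[0,0,0,0,-0.06,0],[0,0,0,0,-0.075,0],[0,0,0,0,-0.09,0],[0,0,0,0,-0.1,0],[0,0,0,0,-0.111,0],[0,0,0,0,-0.111,0],[0,0,0,0,-0.111,0]]]'; python3 st.py;python3 -m handwheel '[[[0,0,0,0,-0.015,0],[0,0,0,0,-0.03,0],[0,0,0,0,-0.045,0],[0,0,0,0,-0.06,0],[0,0,0,0,-0.075,0],[0,0,0,0,-0.09,0],[0,0,0,0,-0.1,0],[0,0,0,0,-0.111,0],[0,0,0,0,-0.111,0],[0,0,0,0,-0.111,0]]]'; python3 st.py
```

```text
clock: 18.53
tool_pos: [0.5204, 0.1951, 0.0554]
eef_rot: [0.704, -0.068, 0.068, -0.703]
contact_force: [-2.6, -2.9, 5.6]
opening: 0.223
turned 0.3486905556472397 M [-0.504  0.319 -0.02 ] F [-2.6 -2.9  5.6] op 19.655834272549715
clock: 19.37
tool_pos: [0.5204, 0.195, 0.0554]
eef_rot: [0.706, 0.055, -0.056, -0.704]
contact_force: [-2.9, -2.5, 6.2]
opening: 0.222
turned 0.6973181491708074 M [-0.455  0.456  0.035] F [-2.9 -2.5  6.2] op 19.575069526510788
```

Two clicks done, the moment is about zero in each notch. Now the third.

```bash
python3 -m handwheel '[[[0,0,0,0,-0.015,0],[0,0,0,0,-0.03,0],[0,0,0,0,-0.045,0],[0,0,0,0,-0.06,0],[0,0,0,0,-0.075,0],[0,0,0,0,-0.09,0],[0,0,0,0,-0.1,0],[0,0,0,0,-0.111,0],[0,0,0,0,-0.111,0],[0,0,0,0,-0.111,0],[0,0,0,0,-0.111,0],[0,0,0,0,-0.111,0]]]'; python3 -m handwheel '[[[0,0,0,0,0,0],[0,0,0,0,0,0],[0,0,0,0,0,0]]]'; python3 st.py; python3 - <<'E'
from h import *
a=snapshot('scene')
print(fit({'scene':a},'green',(.036,.022,.064,.120),(.512,-.19),('scene',),20)[:2])
cv2.imwrite('pics/end.png',cv2.resize(a[140:260,180:380],(800,480),interpolation=3)[:,:,::-1])
E
```

```text
clock: 20.37
tool_pos: [0.5204, 0.1948, 0.0554]
eef_rot: [0.685, 0.176, -0.177, -0.684]
contact_force: [-2.3, -2.9, 6.3]
opening: 0.226
clock: 20.62
tool_pos: [0.5204, 0.1948, 0.0554]
eef_rot: [0.685, 0.176, -0.177, -0.684]
contact_force: [-1.4, -2.9, 6.2]
opening: 0.225
turned 1.0458744495876433 M [-0.48   0.486  0.012] F [-1.4 -2.9  6.2] op 19.768179748696475
(array([ 0.51043661, -0.1890729 ,  3.0121862 ]), np.float64(27.152941176470584))
```

View pics/end.png

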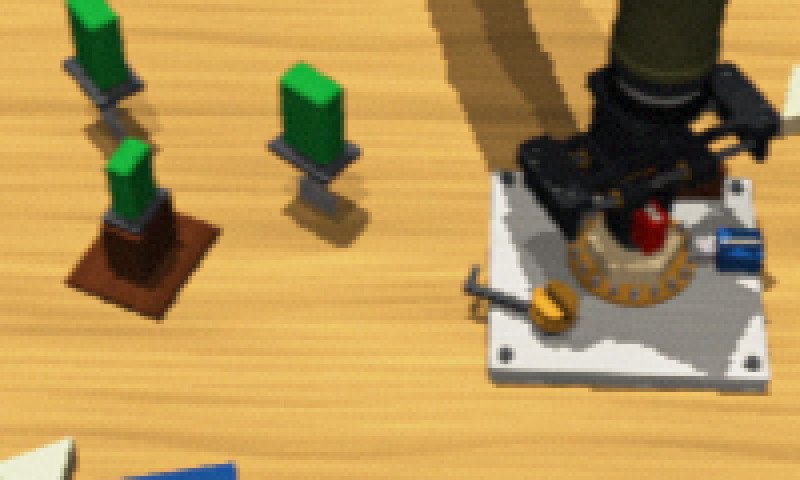

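The key hangs in its holder at (135,190), the pawl is clear at (490,290), and the knob is gripped and turned 1.046 rad at (650,225). Handing in.

```bash
python3 -c "
from plant import job
print(job.finish_job())"
```

```text
the job is handed in; nothing more can be done
None
```

The job is done and handed in at about 20.7 s on the robot's clock. I used the smallest green key to turn the lock screw anticlockwise to its stop, and stood the key back in its holder. I then turned the red knob three clicks and kept hold of it.

- **Lock screw:** the moment about the screw rose to 0.30 N m against about 0.1 N m of friction, so it is at its stop. The pawl is clear in the last picture. The fingertips stayed about 50 mm above the screw.
- **Key:** its fitted position matches the one before the grasp to within about 1 mm, and it hangs upright and untouched.
- **Knob:** the gripper turned 1.046 rad, with almost no moment left in each notch. It is gripped across 19.8 mm with 40 N set; I inferred the plate angle from the gripper and did not measure it directly.
- **Disagreement:** the two cameras differed by 3–5 mm in x. I went with the top camera, and the blade entered the slot first time.
- **Not checked:** I did not measure the bystanders one by one. The arm met no unexpected force.

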